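# Start the phone-handset steriliser past its child lock

### The job

The desk phone's handset lies in the open steriliser on the desk: close the lid, then slide the child-lock tab on the control pod all the way away from the button it covers, and then press the uncovered button fully down for a moment and let it come back up. Leave the lid shut and the tab slid aside, keep the handset in the tray, and do not shift or knock over the mug, tape dispenser or stapler standing around.

Things in the scene. Friction and masses are not known exactly. Their poses are not given: they have to be found in the camera images.
- steriliser: White plastic steriliser, fixed to the desk: an open-topped tray, 200 (x) x 270 (y) x 85 mm high, 6 mm walls and floor, with a lower grey control pod joined to its right side (-y). Origin: centre of the tray's underside, on the desk; z up, +y to the tray's left, -x its front (towards the robot).
- pod_top (a point): Centre of the control pod's flat top, 70 mm above the desk; steriliser frame x = 0, y = -192 mm. The pod is 200 (x) x 112 (y) mm. The button's axis is 50 mm from this point towards the front (-x).
- lid (a joint): Angle of the lid (rad): 0 = shut flat on the tray, 1.0 to 1.3 = standing open at the start. White plate, 200 x 270 x 8 mm, 0.3 kg; a tongue 90 mm wide sticks out 16 mm past its front edge. Stiff hinge (0.45 N m): it stays at any angle and is shut by pushing its outer (upper) face over towards the front and down with a few newtons.
- lid_hinge (a point): Middle of the lid's hinge axis, which runs along y on the tray's far rim (steriliser frame x = +100, z = 85.5 mm), in the plane of the lid's underside.
- lid_edge (a point): Middle of the lid's front (free) edge, on its outer face, 200 mm from the hinge and 8 mm above the underside; moves with the lid.
- lock_tab (a joint): How far the child-lock tab has been slid (m): 0 = covers the button, 0.085 = its stop, button entirely free. It slides along the steriliser's +x (away from the front). Stays where it is left; about 3 N moves it. Starts at 0 to 0.006.
- tab_ridge (a point): Middle of the top of the tab's finger ridge. The tab is a white plate 80 x 80 x 6 mm on the pod, upper face 90 mm above the desk; the ridge stands across its middle, 14 mm (x) by 60 mm (y), up to 118 mm above the desk. The button lies under the plate until the tab is slid; the plate cannot be pressed down.
- start_button (a joint): How far the start button is pressed (m): 0 = up, 0.008 = fully down. Spring: starts to move at about 1.4 N, fully down at about 4.6 N, comes back up by itself.
- button_top (a point): Centre of the top face of the start button, a flat metal disc of 60 mm diameter that presses straight down, 82 mm above the desk when up; it moves down with the button. At the start it is hidden under the lock tab.
- handset: Black telephone handset, 200 mm long (its y axis), 50 mm wide, 40 mm high, loose on the tray floor. Origin: centre of its underside.
- mug: White mug, 82 mm across, 95 mm high, with a handle (its +y side); stands to the right of the control pod. Origin: centre of its underside.
- tape: Tape dispenser, 150 x 55 mm, 81 mm high, left of the tray. Origin: centre of its underside.
- stapler: Stapler, 160 mm long (its x axis), 38 mm wide, 57 mm high, in front of the tray. Origin: centre of its underside.

How it is judged:
On the way, in this order (a step that is already met when the one before it is completed fails the run):
1. the lid is shut, the tab still over the button (value of joint lid below 0.04 rad and value of joint lock_tab below 0.02 m), for 0.2 s.
2. the lock tab is slid right aside, the lid still shut (value of joint lid below 0.04 rad and value of joint lock_tab above 0.072 m), for 0.2 s.
3. the start button is fully down, lid shut and tab aside (all of step 2 and value of joint start_button above 0.006 m), for 0.2 s.
At the end, for the whole second after the job is handed in: The lid is shut (within 0.04 rad), the lock tab is slid at least 72 of its 85 mm, the button has come back up (within 2 mm) and the handset lies in the tray (all of step 2 and value of joint start_button below 0.002 m and x of handset in the frame of steriliser between -0.09 and 0.09 m and y of handset in the frame of steriliser between -0.125 and 0.125 m and z of handset in the frame of steriliser below 0.05 m); the robot touches nothing.
It fails at once if the mug is shifted by more than 40 mm or tipped over (distance of mug from where it was at the start of the episode above 0.04 m or angle between mug's own z axis and vertical above 0.5 rad).
It fails at once if the tape dispenser is shifted by more than 40 mm or tipped over (distance of tape from where it was at the start of the episode above 0.04 m or angle between tape's own z axis and vertical above 0.5 rad).
It fails at once if the stapler is shifted by more than 40 mm or tipped over (distance of stapler from where it was at the start of the episode above 0.04 m or angle between stapler's own z axis and vertical above 0.5 rad).
It also fails if it takes over 51 s, if anything falls off the work surface, if the arm or the gripper's body presses on something with over 40 N, if the wrist force passes 120 N, or if a joint passes its speed limit or range.

### The arm

A 6-joint arm with a two-finger parallel gripper is mounted at the origin on the work surface. World frame = base frame: x ahead of the robot, y to its left, z up, the work surface at z = 0. Lengths are in m, angles in rad, forces in N, time in s.
With the tool pointing down it reaches from about 0.325 to 0.775 m from the base axis. Payload 5.5 kg.
Tool frame: the origin (TCP) lies at the very end of the fingers, on their centre line; the grasp point (between the pads) lies 19 mm behind it; z points along the fingers, y is the line along which they close (so a half turn about z gives the same grasp; the last joint's range is limited). The gripper opens to 85 mm and grips with 20 to 120 N. Pads are 22 mm wide; open, the fingers measure 114 mm over their backs; the gripper's body (76 mm by 85 mm) begins 54 mm behind the grasp point. The pads swing forward as they close: fully open they stand 13 mm farther back than shut.
Start: joints at [1.112, 0.091, 1.231, -0, 1.82, -0.057], TCP at [0.235, 0.552, 0.231] pointing down, gripper open.
Joint ranges: [-2.87, 2.87], [-0.86, 2.18], [0.17, 2.46], [-1.51, 4.65], [0.06, 2.69], [-2.65, 2.65]. Speed limits (rad/s): [2.57, 2.57, 3.01, 3.14, 3.14, 3.14].

### API

Orientations are given as a unit quaternion [w, x, y, z].
In Python, from cell import readout, imaging, env, spotter gives the robot as it stands. The module is installed in compiled form; this text tells all that it offers.
- The arm moves only by the tool move_arm, never from a script. Its argument "steps" is a list of rows, each a list of 5 numbers: the shift along the world's x, y, z as a fraction of full scale, then the turn about the world's z as a fraction of full scale, then the opening, from -1 (shut) to 1 (fully open). In form: [[dx, dy, dz, twist, grip], ...]. A call has 1 to 10 rows; each row is the pose to reach, as a shift and turn from the pose commanded when the call began; what a row does not reach only later rows make up. Full scale, the value 1, is 50 cm for a shift and 60 degrees for a turn. A row lasts 1/10 s, in which the tool goes at most 50 mm and 8.59 degrees, less where a joint would pass 70% of its speed; a pose out of reach is approached as far as the arm can. A call with a number of a shift or a turn outside -1 to 1 is refused whole. A call with a gripper value outside its range is refused whole. The fingers move at their own pace and stop on an object; "force" is the grip in N (left out, the last holds). Time passes only in rows, so rows that repeat a pose let the fingers close. It gives the time, the measured TCP pose, the force, the opening and the grip force at its end, in the units of the state.
- readout.state(): the state, without advancing time (a new reading comes with each control period).
- imaging.grab_frame(name): name is "side" or "top" or "wrist"; returns (picture, depth): 420x560x3 uint8, blue, green, red; 420x560 float32, m along the optical axis (not along the pixel's ray), 0 where there is no reading.
- imaging.get_calibration(name): a dict with "camera_matrix" (3x3 intrinsics, pixels), "rvec" (rotation vector, rad) and "tvec" (3), from world to camera coordinates, as OpenCV has them. Camera axes: x right, y down, z forward; pixel columns grow to the right and rows downward; lengths in m; the calibration is good to about 2 mm. A picture is of the moment at which its call begins: read the wrist's pose just before it. get_calibration takes no time and is no camera call; for the wrist camera it gives the pose at the moment of the call.
- env.hand_in(): hands the job in; it is judged then, once.
Trained networks look in the newest picture that a camera, given by its name, has taken for a name from the list of things; names that differ only in an ending like _2 or _b are one class to them, and where a whole thing is asked for, a point or a joint stands for the part that bears it (a point fixed in the world has none). Each returns a list of dicts, best first, with "confidence" (0 to 1); they miss things now and then, are a little off and sometimes report something else, mostly with a low value. They report only what shows in the picture. A call takes as long as a camera call.
- spotter.boxes_of(camera, query): "box" ([left, top, right, bottom] in pixels, round what is visible of it).
- spotter.silhouettes(camera, query): "pixels" (420x560 bool, what is visible of it) and "box" ([left, top, right, bottom] in pixels, round what is visible of it).
The state is a dict: "t": time; "joints": joint angles; "qd": joint speeds; "tau": joint torques, N m; "position": TCP position; "tcp_rot": TCP orientation; "wrist_force": force on the tool from outside, world axes, zero at the start; "wrist_torque": the same for the moment, N m; "opening": opening from 0.0 (shut) to 1.0 (fully open); "grip_force": force on a finger pad.
Only numpy, scipy, OpenCV 4.12 (cv2) and the standard library are available. Lean on these libraries where they do the work, as an engineer would, in place of code of your own. Each camera call takes 0.05 s, during which the arm holds its last target. There are 200 camera calls.

## Working session

There is one attempt and no reset: what is moved stays moved. The work goes in short steps, Python scripts to look and compute and a tool call to move; the robot and the scene stay as the last step left them, time stands still between calls to the robot, and variables do not carry over. Pictures are saved under pics/ and viewed, at most 10 in all, crops included, and the job is handed in when it is done.

Besides the shell and the picture viewer there is one more tool, called after "Emit:" as name([rows], argument=value, ...), one row to a line, values as JSON. move_arm: Moves the arm, as the interface text tells. Its arguments: {"type":"object","properties":{"steps":{"type":"array"},"force":{"type":"number"}},"required":["steps"]}

```bash
mkdir -p pics; cat > h.py <<'E'
import numpy as np, cv2
from cell import readout, imaging, env, spotter
def cal(n):
    c=imaging.get_calibration(n); return np.array(c["camera_matrix"]),cv2.Rodrigues(np.array(c["rvec"],float))[0],np.array(c["tvec"],float).ravel()
def cloud(n,d):
    K,R,t=cal(n); v,u=np.mgrid[0:d.shape[0],0:d.shape[1]]
    p=np.stack([(u-K[0,2])/K[0,0]*d,(v-K[1,2])/K[1,1]*d,d],-1)
    P=(p-t)@R; P[d<=0]=np.nan; return P
E
python3 - <<'E'
from h import *
print(readout.state())
for n in("top","side"):
    im,d=imaging.grab_frame(n); cv2.imwrite(f"pics/{n}0.png",im); P=cloud(n,d); np.save(f"{n}.npy",P)
    for q in("steriliser","lid","lock_tab","tab_ridge","handset","mug","tape","stapler"):
        for r in spotter.silhouettes(n,q)[:1]:
            X=P[r["pixels"]]; X=X[~np.isnan(X[:,0])]
            print(n,q,round(r["confidence"],2),np.round(r["box"]),"med",np.median(X,0).round(3),"lo",np.percentile(X,3,0).round(3),"hi",np.percentile(X,97,0).round(3))
E
```

```text
{'t': 0.0, 'joints': array([ 1.11230472e+00,  9.18864863e-02,  1.23190159e+00, -5.68905131e-06,
        1.81978753e+00, -5.67122390e-02]), 'qd': array([-1.28085348e-03, -1.39540725e-03,  3.44569282e-05, -1.28828896e-03,
        1.61815015e-03,  2.27103452e-04]), 'tau': array([-1.19914432e-03, -4.58704233e+01, -4.18039799e+01, -5.76345610e-05,
        1.09372512e-02,  3.34105756e-06]), 'position': array([0.23451936, 0.55196293, 0.23012546]), 'tcp_rot': array([-2.49924273e-04,  1.99541789e-01,  9.79888816e-01, -9.59463616e-04]), 'wrist_force': array([-0.47720384, -0.2020364 ,  0.87865038]), 'wrist_torque': array([-0.00177236,  0.03066674,  0.00624609]), 'grip_force': 0.0, 'opening': 1.0037908287408206}
top steriliser 0.74 [302. 224. 337. 258.] med [ 0.454 -0.08   0.092] lo [ 0.419 -0.119  0.086] hi [ 0.495 -0.043  0.12 ]
top lid 0.75 [170. 165. 306. 190.] med [0.579 0.1   0.228] lo [ 0.546 -0.027  0.007] hi [0.636 0.227 0.29 ]
top lock_tab 0.71 [304. 225. 337. 260.] med [ 0.454 -0.079  0.092] lo [ 0.419 -0.116  0.088] hi [ 0.493 -0.045  0.12 ]
top tab_ridge 0.84 [300. 227. 335. 262.] m
[... 619 characters left out ...]
3  0.219 0.287]
side lock_tab 0.89 [235. 212. 273. 245.] med [ 0.458 -0.099  0.09 ] lo [ 0.421 -0.123  0.074] hi [ 0.496 -0.042  0.118]
side tab_ridge 0.6 [236. 214. 272. 246.] med [ 0.456 -0.1    0.09 ] lo [ 0.421 -0.122  0.075] hi [ 0.493 -0.047  0.119]
side handset 0.79 [269. 178. 294. 214.] med [0.549 0.126 0.046] lo [0.516 0.039 0.014] hi [0.587 0.205 0.049]
side mug 0.58 [255. 252. 293. 307.] med [ 0.492 -0.236  0.061] lo [ 0.455 -0.252  0.004] hi [ 0.53  -0.172  0.095]
side tape 0.52 [270. 145. 288. 161.] med [0.561 0.348 0.053] lo [0.54  0.325 0.021] hi [0.59  0.4   0.082]
side stapler 0.73 [203. 195. 218. 247.] med [0.349 0.027 0.047] lo [ 0.33  -0.02   0.006] hi [0.367 0.125 0.056]
```

View pics/top0.png

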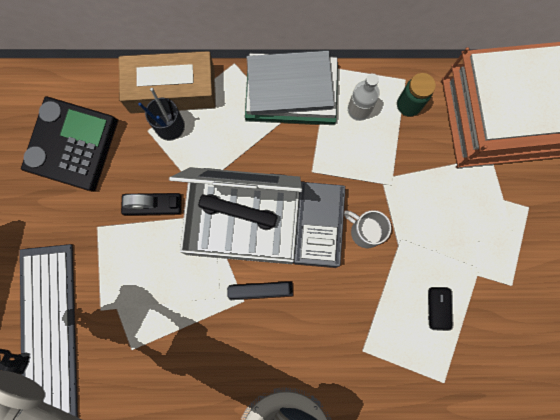

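View pics/side0.png

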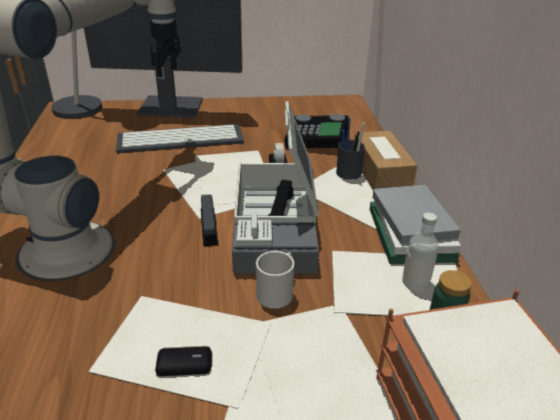

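```bash
python3 - <<'E'
from h import *
P=np.load("top.npy").reshape(-1,3); P=P[~np.isnan(P[:,0])]
Ps=np.load("side.npy").reshape(-1,3); Ps=Ps[~np.isnan(Ps[:,0])]
A=np.vstack([P,Ps])
def rect(name,m,Q=A):
    q=Q[m(Q)]; print(name,len(q),[np.round(x,3) for x in cv2.minAreaRect((q[:,:2]).astype(np.float32))],q.mean(0).round(3))
inn=lambda a,x0,x1,y0,y1,z0,z1:(a[:,0]>x0)&(a[:,0]<x1)&(a[:,1]>y0)&(a[:,1]<y1)&(a[:,2]>z0)&(a[:,2]<z1)
for n,Q in(("top",P),("side",Ps)):
    rect(n+" tabplate",lambda a:inn(a,.38,.55,-.14,-.02,.086,.094),Q)
    rect(n+" ridge",lambda a:inn(a,.38,.55,-.14,-.02,.108,.125),Q)
    rect(n+" pod",lambda a:inn(a,.35,.68,-.17,0.02,.064,.076),Q)
    rect(n+" rim",lambda a:inn(a,.38,.65,-.06,.28,.080,.0875),Q)
    q=Q[inn(Q,.5,.75,-.05,.26,.14,.35)]; c=q.mean(0); u,s,v=np.linalg.svd(q-c,full_matrices=False); print(n,"lid c",c.round(3),"n",v[2].round(3),"zmax",q[:,2].max().round(3),q[q[:,2]>q[:,2].max()-.01].mean(0).round(3),np.percentile(q[:,1],[1,99]))
E
```

```text
top tabplate 869 [array([ 0.481, -0.072]), array([0.103, 0.128]), np.float64(84.922)] [ 0.458 -0.077  0.091]
top ridge 163 [array([ 0.457, -0.08 ]), array([0.058, 0.014]), np.float64(85.048)] [ 0.456 -0.08   0.118]
top pod 2335 [array([ 0.503, -0.079]), array([0.146, 0.216]), np.float64(77.259)] [ 0.524 -0.086  0.071]
top rim 549 [array([0.526, 0.087]), array([0.308, 0.209]), np.float64(84.594)] [0.473 0.11  0.085]
top lid c [0.574 0.1   0.235] n [ 0.92  -0.084  0.383] zmax 0.294 [0.55  0.103 0.289] [-0.03036314  0.23193529]
side tabplate 632 [array([ 0.477, -0.074]), array([0.101, 0.131]), np.float64(85.071)] [ 0.459 -0.084  0.09 ]
side ridge 111 [array([ 0.458, -0.084]), array([0.06 , 0.014]), np.float64(85.633)] [ 0.459 -0.088  0.117]
side pod 1826 [array([ 0.508, -0.08 ]), array([0.178, 0.203]), np.float64(86.687)] [ 0.528 -0.095  0.071]
side rim 476 [array([0.528, 0.092]), array([0.302, 0.209]), np.float64(84.765)] [0.5   0.08  0.084]
side lid c [0.577 0.065 0.222] n [-0.923  0.095 -0.373] zmax 0.292 [0.552 0.098 0.288] [-0.03662876  0.23147561]
```

The top picture shows the open tray, with its lid standing at rows 168–190. The tab is at about (320,242) on the pod, the mug at (370,228) and the stapler at (260,290). The fits agree: yaw is about -5.2°, ridge (0.457, -0.082), hinge about (0.624, 0.096, 0.086), lid angle about 1.18 rad. Next I go over and behind the lid.

Emit:
move_arm([
  [0, 0, 0.14, 0, -1],
  [0, 0, 0.28, 0.1, -1],
  [0.1, -0.1, 0.3, 0.2, -1],
  [0.2, -0.2, 0.3, 0.3, -1],
  [0.3, -0.3, 0.3, 0.3, -1],
  [0.4, -0.4, 0.3, 0.3, -1],
  [0.5, -0.5, 0.3, 0.3, -1],
  [0.6, -0.6, 0.3, 0.3, -1],
  [0.65, -0.68, 0.3, 0.3, -1],
  [0.7, -0.75, 0.3, 0.3, -1],
])

```text
t: 1.9
position: [0.5059, 0.2703, 0.3802]
tcp_rot: [0.0, 0.044, 0.999, 0.0]
wrist_force: [0.9, -0.2, -0.7]
opening: -0.001
grip_force: 0.0
```

Emit:
move_arm([
  [0.05, -0.08, 0, 0, -1],
  [0.12, -0.16, 0, 0, -1],
  [0.12, -0.16, 0, 0, -1],
  [0.12, -0.16, 0, 0, -1],
  [0.12, -0.16, 0, 0, -1],
  [0.12, -0.16, 0, 0, -1],
])

```text
t: 2.5
position: [0.564, 0.1933, 0.3808]
tcp_rot: [0.0, 0.043, 0.999, 0.0]
wrist_force: [-0.6, 0.1, 0.1]
opening: 0.001
grip_force: 0.0
```

Emit:
move_arm([
  [0.08, -0.1, 0, 0, -1],
  [0.16, -0.196, 0, 0, -1],
  [0.16, -0.196, 0, 0, -1],
  [0.16, -0.196, 0, 0, -1],
  [0.16, -0.196, 0, 0, -1],
  [0.16, -0.196, 0, 0, -1],
])

```text
t: 3.1
position: [0.644, 0.0957, 0.3811]
tcp_rot: [0.0, 0.043, 0.999, 0.0]
wrist_force: [-0.1, -0.1, 0.1]
opening: 0.001
grip_force: 0.0
```

```bash
python3 - <<'E'
from h import *
print(readout.state()["position"])
a,_=imaging.grab_frame("side"); b,_=imaging.grab_frame("top")
cv2.imwrite("pics/b.png",np.hstack([cv2.resize(a[60:300,120:400],(400,343)),cv2.resize(b[100:340,120:400],(400,343))]))
E
```

```text
[0.64398763 0.09569416 0.38107034]
```

View pics/b.png

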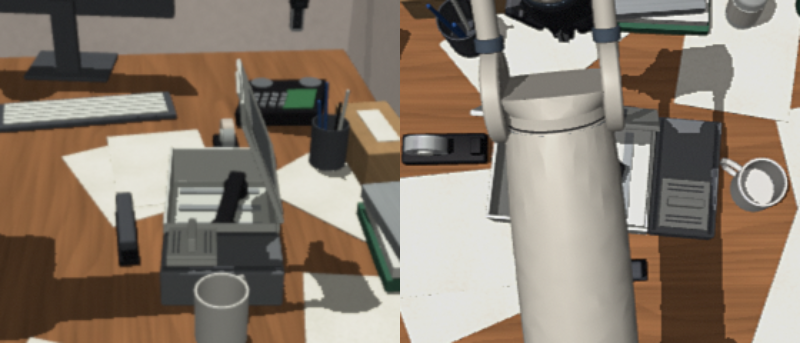

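Left half: the gripper tip at (297,25) hangs behind the lid's upper edge (240,65). Clear to descend.

Emit:
move_arm([
  [0, 0, -0.06, 0, -1],
  [0, 0, -0.12, 0, -1],
  [0, 0, -0.18, 0, -1],
  [0, 0, -0.23, 0, -1],
  [0, 0, -0.26, 0, -1],
  [0, 0, -0.26, 0, -1],
])

```text
t: 3.8
position: [0.6434, 0.0949, 0.2474]
tcp_rot: [-0.002, 0.043, 0.999, -0.0]
wrist_force: [0.4, 0.4, 0.1]
opening: 0.001
grip_force: 0.0
```

Emit:
move_arm([
  [-0.03, 0.003, 0, 0, -1],
  [-0.06, 0.006, 0, 0, -1],
  [-0.08, 0.008, 0, 0, -1],
  [-0.1, 0.01, 0, 0, -1],
  [-0.12, 0.012, -0.005, 0, -1],
  [-0.14, 0.014, -0.01, 0, -1],
  [-0.16, 0.016, -0.02, 0, -1],
])

```text
t: 4.5
position: [0.5649, 0.1021, 0.2416]
tcp_rot: [0.002, 0.044, 0.999, 0.0]
wrist_force: [0.6, -1.5, 2.3]
opening: 0.002
grip_force: 1.0
```

Emit:
move_arm([
  [-0.02, 0.002, -0.016, 0, -1],
  [-0.04, 0.004, -0.036, 0, -1],
  [-0.06, 0.006, -0.05, 0, -1],
  [-0.08, 0.008, -0.066, 0, -1],
  [-0.1, 0.01, -0.086, 0, -1],
  [-0.122, 0.011, -0.112, 0, -1],
  [-0.14, 0.012, -0.14, 0, -1],
  [-0.156, 0.013, -0.168, 0, -1],
  [-0.168, 0.014, -0.2, 0, -1],
  [-0.178, 0.015, -0.23, 0, -1],
])

```text
t: 5.5
position: [0.4757, 0.1098, 0.1257]
tcp_rot: [0.001, 0.044, 0.999, 0.0]
wrist_force: [0.4, 0.6, 2.0]
opening: -0.003
grip_force: 0.5
```

Emit:
move_arm([
  [-0.005, 0, -0.02, 0, -1],
  [-0.008, 0, -0.04, 0, -1],
  [-0.01, 0, -0.054, 0, -1],
  [-0.01, 0, -0.062, 0, -1],
  [-0.01, 0, -0.066, 0, -1],
  [-0.01, 0, -0.068, 0, -1],
  [-0.01, 0, -0.07, 0, -1],
  [-0.01, 0, -0.07, 0, -1],
])

```text
t: 6.3
position: [0.4708, 0.1095, 0.0934]
tcp_rot: [0.0, 0.044, 0.999, 0.0]
wrist_force: [-9.2, -1.2, 15.7]
opening: -0.003
grip_force: 7.8
```

Emit:
move_arm([
  [0, 0, 0.06, 0, -1],
  [0, 0, 0.12, 0, -1],
  [-0.06, -0.06, 0.13, 0, -1],
  [-0.1, -0.14, 0.13, 0, -1],
  [-0.13, -0.22, 0.13, 0, -1],
  [-0.13, -0.3, 0.13, 0, -1],
  [-0.13, -0.376, 0.13, 0, -1],
  [-0.13, -0.376, 0.13, 0, -1],
  [-0.13, -0.376, 0.08, 0, -1],
  [-0.13, -0.376, 0.08, 0, -1],
])

```text
t: 7.3
position: [0.4046, -0.0781, 0.1275]
tcp_rot: [-0.002, 0.044, 0.999, 0.001]
wrist_force: [-0.0, 0.6, -0.9]
opening: -0.002
grip_force: 0.0
```

```bash
python3 - <<'E'
from h import *
print(readout.state()["position"],readout.state()["wrist_force"])
a,d=imaging.grab_frame("side"); b,db=imaging.grab_frame("top"); 
cv2.imwrite("pics/c.png",np.hstack([cv2.resize(a[60:300,120:400],(400,343)),cv2.resize(b[100:340,120:400],(400,343))]))
for n,D in(("side",d),("top",db)):
    P=cloud(n,D).reshape(-1,3)
    for x0,x1,y0,y1,z0 in((.435,.5,-.115,-.045,.11),(.54,.62,0,.2,.05)):
        m=(P[:,0]>x0)&(P[:,0]<x1)&(P[:,1]>y0)&(P[:,1]<y1)&(P[:,2]>z0)&(P[:,2]<.124); q=P[m]
        if len(q): print(n,len(q),np.median(q,0).round(3),q.min(0).round(3),q.max(0).round(3))
E
```

```text
[ 0.40459112 -0.07809579  0.12747882] [-0.02095035  0.62893633 -0.86515437]
side 104 [ 0.458 -0.089  0.118] [ 0.449 -0.113  0.111] [ 0.467 -0.053  0.122]
side 1195 [0.58  0.09  0.095] [0.54 0.   0.09] [0.62 0.2  0.1 ]
top 2703 [0.58  0.101 0.095] [0.54  0.001 0.086] [0.62  0.2   0.103]
```

View pics/c.png

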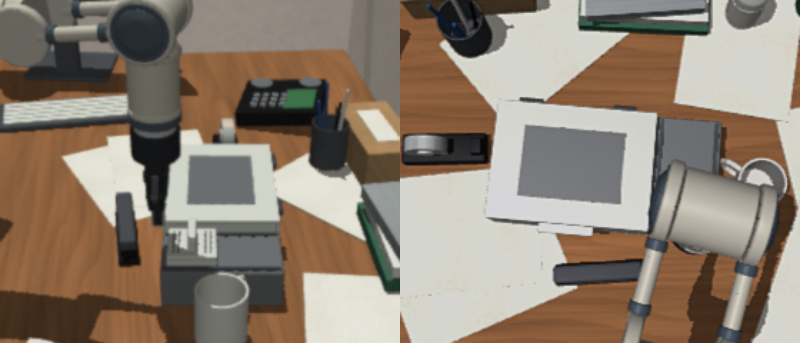

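The lid lies flat (right half, around (575,165)). The tab is unmoved, with the tip just in front of the ridge (190,232 in the left half). I lower and push.

Emit:
move_arm([
  [0, 0, -0.03, 0, -1],
  [0, 0, -0.05, 0, -1],
  [0, 0, -0.05, 0, -1],
  [0.03, -0.003, -0.05, 0, -1],
  [0.05, -0.005, -0.05, 0, -1],
  [0.07, -0.006, -0.05, 0, -1],
  [0.09, -0.008, -0.05, 0, -1],
])

```text
t: 8.1
position: [0.4509, -0.0825, 0.1053]
tcp_rot: [-0.001, 0.044, 0.999, 0.0]
wrist_force: [-3.4, 0.1, 2.0]
opening: -0.001
grip_force: 1.7
```

Emit:
move_arm([
  [0.02, -0.002, 0, 0, -1],
  [0.04, -0.004, 0, 0, -1],
  [0.06, -0.005, 0, 0, -1],
  [0.08, -0.007, 0, 0, -1],
  [0.1, -0.009, 0, 0, -1],
  [0.12, -0.011, 0, 0, -1],
  [0.135, -0.012, 0, 0, -1],
])

```text
t: 8.8
position: [0.5192, -0.0887, 0.1052]
tcp_rot: [0.0, 0.044, 0.999, -0.0]
wrist_force: [-3.2, -0.4, 2.4]
opening: 0.002
grip_force: 1.6
```

Emit:
move_arm([
  [0.01, -0.001, 0, 0, -1],
  [0.018, -0.002, 0, 0, -1],
  [0.024, -0.002, 0, 0, -1],
  [0.03, -0.003, 0, 0, -1],
  [0.03, -0.003, 0, 0, -1],
])

```text
t: 9.3
position: [0.5243, -0.0892, 0.1051]
tcp_rot: [-0.012, 0.044, 0.999, 0.001]
wrist_force: [-44.9, 4.7, 22.7]
opening: 0.001
grip_force: 22.9
```

Stop reached (force rose). I back off, then move above the button and check.

Emit:
move_arm([
  [-0.03, 0.003, 0, 0, -1],
  [-0.06, 0.006, 0.02, 0, -1],
  [-0.11, 0.01, 0.03, 0, -1],
  [-0.158, 0.014, 0.03, 0, -1],
  [-0.158, 0.014, 0, 0, -1],
  [-0.158, 0.014, -0.02, 0, -1],
  [-0.158, 0.014, -0.02, 0, -1],
])

```text
t: 10.0
position: [0.4537, -0.0828, 0.0925]
tcp_rot: [-0.002, 0.044, 0.999, 0.0]
wrist_force: [0.7, -0.5, -0.9]
opening: 0.001
grip_force: 0.0
```

```bash
python3 - <<'E'
from h import *
print(readout.state()["position"],readout.state()["wrist_force"])
a,d=imaging.grab_frame("side")
cv2.imwrite("pics/d.png",cv2.resize(a[130:310,160:370],(700,600)))
P=cloud("side",d).reshape(-1,3)
for x0,x1,z0,z1 in((.50,.6,.11,.124),(.415,.5,.078,.086)):
    q=P[(P[:,0]>x0)&(P[:,0]<x1)&(P[:,1]>-.125)&(P[:,1]<-.045)&(P[:,2]>z0)&(P[:,2]<z1)]
    if len(q): print(len(q),np.median(q,0).round(3),q.min(0).round(3),q.max(0).round(3))
E
```

```text
[ 0.45370637 -0.08284669  0.09253582] [ 0.6762471  -0.4555727  -0.90389557]
101 [ 0.542 -0.094  0.118] [ 0.533 -0.121  0.111] [ 0.551 -0.06   0.123]
267 [ 0.458 -0.088  0.082] [ 0.429 -0.111  0.078] [ 0.487 -0.054  0.086]
```

View pics/d.png

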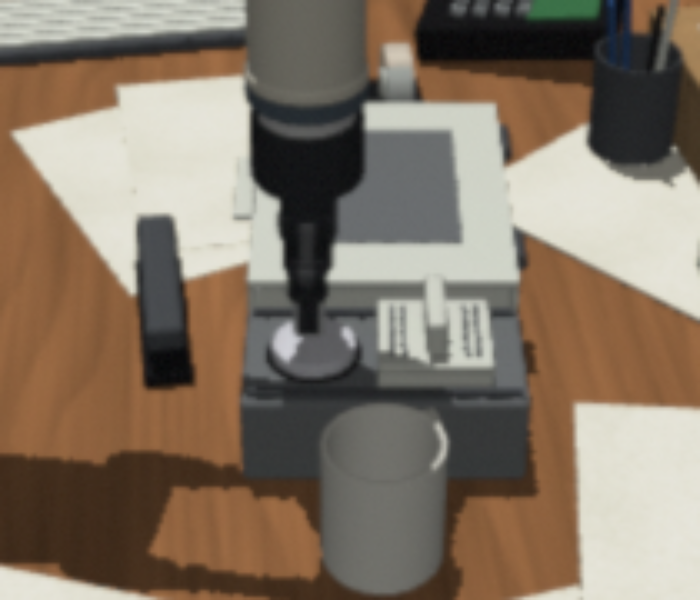

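The button disc (313,347) is bare below the tip. The ridge has moved 84 mm and the lid is shut. I press now.

Emit:
move_arm([
  [0.006, 0, -0.015, 0, -1],
  [0.006, 0, -0.025, 0, -1],
  [0.006, 0, -0.034, 0, -1],
  [0.006, 0, -0.04, 0, -1],
  [0.006, 0, -0.043, 0, -1],
  [0.006, 0, -0.043, 0, -1],
  [0.006, 0, -0.043, 0, -1],
  [0.006, 0, -0.043, 0, -1],
])

```text
t: 10.85
position: [0.4578, -0.0831, 0.0743]
tcp_rot: [0.001, 0.044, 0.999, -0.0]
wrist_force: [2.1, 1.1, 4.0]
opening: -0.002
grip_force: 2.1
```

Emit:
move_arm([
  [0, 0, -0.003, 0, -1],
  [0, 0, -0.006, 0, -1],
  [0, 0, -0.006, 0, -1],
  [0, 0, -0.006, 0, -1],
  [0, 0, -0.006, 0, -1],
  [0, 0, -0.006, 0, -1],
])

```text
t: 11.45
position: [0.458, -0.0831, 0.0738]
tcp_rot: [0.001, 0.044, 0.999, -0.0]
wrist_force: [-2.8, 3.1, 17.4]
opening: -0.004
grip_force: 8.9
```

Bottomed out at 17 N. I release and rise clear.

Emit:
move_arm([
  [0, 0, 0.03, 0, -1],
  [0, 0, 0.08, 0, -1],
  [0, 0, 0.16, 0, -1],
  [0, 0, 0.24, 0, -1],
  [0, 0, 0.3, 0, -1],
  [0, 0, 0.3, 0, -1],
  [0, 0, 0.3, 0, -1],
])

```text
t: 12.15
position: [0.457, -0.0831, 0.2204]
tcp_rot: [-0.0, 0.044, 0.999, -0.0]
wrist_force: [-1.3, -0.6, -1.0]
opening: 0.004
grip_force: 0.0
```

```bash
python3 - <<'E'
from h import *
print(readout.state()["position"],readout.state()["wrist_force"])
a,d=imaging.grab_frame("side")
P=cloud("side",d).reshape(-1,3)
for x0,x1,y0,y1,z0,z1 in((.50,.6,-.125,-.045,.11,.124),(.43,.485,-.11,-.06,.07,.09),(.45,.6,0.02,.2,.05,.13)):
    q=P[(P[:,0]>x0)&(P[:,0]<x1)&(P[:,1]>y0)&(P[:,1]<y1)&(P[:,2]>z0)&(P[:,2]<z1)]
    if len(q): print(len(q),np.median(q,0).round(3),q.min(0).round(3),q.max(0).round(3))
print(env.hand_in())
E
```

```text
[ 0.45703535 -0.08313891  0.22035555] [-1.34746164 -0.58810224 -0.97445553]
102 [ 0.542 -0.094  0.118] [ 0.533 -0.12   0.11 ] [ 0.551 -0.062  0.121]
369 [ 0.458 -0.092  0.082] [ 0.431 -0.11   0.07 ] [ 0.485 -0.061  0.087]
1852 [0.53  0.095 0.095] [0.45 0.02 0.09] [0.6 0.2 0.1]
the job is handed in; nothing more can be done
None
```

The job is handed in at about 12 s; I saw no verdict. My last depth check showed the lid flat, the tab slid about 84 mm and the button back up after being pressed to its stop. I did not re-check the handset, which I left untouched in the tray.

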